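Fit the coring guide plate on a tissue-array jig

TASK

Slide the blue guide plate along its channel until it sticks out well over the open front edge of the black rack, without letting it fall, then take it there by its long sides and lay it on the arraying jig: both end holes down over the two dowels, flat on the block over the wax cassette. Guide it down onto the dowels in the grip rather than dropping it, and leave the silver plate in its channel and the dish, forceps and loose cassette where they are.

Things in the scene. Friction and masses are not known exactly. Their poses are not given: they have to be found in the camera images.
- blue_plate_mid (a point): Centre (half-way up) of the blue guide plate: flat metal, 110 long (x) x 50 wide (y) x 4 mm (z), 60 g, 12 small holes in the middle, two 8 mm locating holes on its centre line at x = +45 and -45 mm; the same either way round. It lies flat in one channel of the rack, front end 8 to 28 mm behind the rack's front edge; between the ribs its sides cannot be reached.
- silver_plate_mid (a point): Centre of the silver (bare aluminium) guide plate, of the same size with finer holes; it lies in the rack's other channel and stays there.
- rack: Fixed black plate rack on aluminium cheeks, 180 (x) x 125 (y) mm; origin at its underside's centre, x along the channels, away from the robot. Two channels, centre lines at y = +29.75 and -29.75 mm, 53.5 mm wide, flat floor 40 mm above the bench. Ribs: 6 mm wide, 8 mm above the floor. An equal stop closes the back (inner face x = +84 mm), 36 to 56 mm behind the plate's back end.
- rack_front (a point): Middle of the rack's front edge, at floor height of the channels (rack x = -90 mm, 40 mm above the bench). The channels are open here, with free space in front and below. A plate that sticks out 55 mm or more tips off. Left of the rack stands the fixed water bath with its glass dish (y above 0.14 m, x above 0.42 m, up to 0.20 m high).
- jig: Arraying jig, fixed to the bench, long side across the robot's front; origin at its underside's centre. Steel foot 136 (x) x 70 (y) x 6 mm; dark steel block 124 (x) x 36 (y) mm, top 42 mm above the bench, a green cassette sunk in it. Two steel dowels, 6 mm diameter, stand at x = +45 and -45 mm, y = 0, 14 mm above the block's top, the last 5 mm tapered. A thumb screw at the robot's right ends at x = +79 mm.
- jig_seat (a point): Where the blue plate's centre lies when seated: mid-way between the dowels, 2 mm above the block's top (44 mm above the bench). Its x axis runs from dowel to dowel. Behind the jig, from x = 0.47 m, stand the front knobs and body of the fixed microtome (to 0.37 m high).
- dish_small: Small covered clear dish, 64 mm across, 17 mm high, loose on the bench; origin at the centre of its underside. A bystander.
- forceps: Steel forceps lying flat on the bench, 126 mm long (y), 13 wide, 8 mm high; origin at the middle of the underside. A bystander.
- spare_block: Yellow tissue cassette with a wax block, 28 (x) x 40 (y) x 13 mm, loose on the bench; origin at the centre of its underside. A bystander.

How it is judged:
By the outcome, as a careful person would: the job done as asked, in the order asked, and still so for the second after the job is handed in, with the robot touching nothing.
It also fails if it takes over 58 s, if anything falls off the work surface, if the arm or the gripper's body presses on something with over 40 N, if the wrist force passes 120 N, or if a joint passes its speed limit or range.

ROBOT

A 6-joint arm with a two-finger parallel gripper is mounted at the origin on a cart in front of the work surface, level with it; the furniture and walls round the work are solid. World frame = base frame: x ahead of the robot, y to its left, z up, the work surface at z = 0. Lengths are in mm, angles in rad, forces in N, time in s.
With the tool pointing down it reaches from about 350 to 875 mm from the base axis. Payload 4.2 kg.
Tool frame: the origin (TCP) lies at the very end of the fingers, on their centre line; the grasp point (between the pads) lies 19 mm behind it; z points along the fingers, y is the direction in which the jaws open and shut (so a half turn about z gives the same grasp; the last joint's range is limited). The gripper opens to 85 mm and grips with 20 to 120 N. Pads are 22 mm wide; open, the fingers measure 114 mm over their backs; the gripper's body (76 mm by 85 mm) begins 54 mm behind the grasp point. The pads swing forward as they close: fully open they stand 13 mm farther back than shut.
Start: joints at [-0.955, 0.385, 0.008, 0, -1.194, -0.259], TCP at [218.313, -585.61, 231.312] pointing down, gripper open.
Joint ranges: [-3.14, 3.14], [-1.21, 2.06], [-1.07, 1.41], [-3.16, 2.05], [-2.99, -0.16], [-3.1, 3.1]. Speed limits (rad/s): [2.79, 2.79, 3.14, 3.14, 3.14, 3.14].

INTERFACE

Orientations are given as a rotation vector (axis times angle).
In Python, from bench import manip gives the robot as it stands.
- The arm moves only by the tool drive_tool, never from a script. Its arguments are lists of equal length, an entry for each row: "hand": the closure, from 0 (fully open) to 1 (shut); "translation": the shift along the tool's x, y, z in cm, a list of three; "twist": the turn about the tool's z in degrees. A call has 1 to 8 rows; each row is the pose to reach, as a shift and turn from the pose commanded when the call began, along the tool's axes at that moment; what a row does not reach only later rows make up. A row lasts 1/8 s, in which the tool goes at most 62.5 mm and 10.7 degrees, less where a joint would pass 70% of its speed; a pose out of reach is approached as far as the arm can. A call with a gripper value outside its range is refused whole. The fingers move at their own pace and stop on an object; the grip force is fixed at half the most. Time passes only in rows, so rows that repeat a pose let the fingers close. It gives the time, the measured TCP pose, the force and the opening at its end, in the units of the state.
- manip.sense(): the state, without advancing time (a new reading comes with each control period).
- manip.read_camera(name): name is "scene" or "top" or "wrist"; returns a dict with "color" (420x560x3 uint8, blue, green, red), "K" (3x3 intrinsics, pixels), "world_from_camera" (4x4, takes a point from camera to world coordinates). Camera axes: x right, y down, z forward; pixel columns grow to the right and rows downward; lengths in mm; the calibration is good to about 2 mm. A picture is of the moment at which its call begins. There is no depth.
- manip.job_done(): hands the job in, once; it reports no verdict.
The state is a dict: "time_s": time; "qpos": joint angles; "joint_velocities": joint speeds; "joint_torque": joint torques, N m; "tcp_pos": TCP position; "tool_rot": TCP orientation; "contact_force": force on the tool from outside, world axes, zero at the start; "ft_torque": the same for the moment, N m; "finger_gap": finger opening in mm.
Only numpy, scipy, OpenCV 4.12 (cv2) and the standard library are available. Lean on these libraries where they do the work, as an engineer would, in place of code of your own. Each camera call takes 0.05 s, during which the arm holds its last target. There are 200 camera calls.

## Working session

There is one attempt and no reset: what is moved stays moved. The work goes in short steps, Python scripts to look and compute and a tool call to move; the robot and the scene stay as the last step left them, time stands still between calls to the robot, and variables do not carry over. Pictures are saved under pics/ and viewed, about 8 in all and at most 12, crops included, and the job is handed in when it is done.

Besides the shell and the picture viewer there is one more tool, called as name(argument=value, ...) on one line, values as JSON. drive_tool: Moves the arm, as the interface text tells. Its arguments: {"type":"object","properties":{"hand":{"type":"array"},"translation":{"type":"array"},"twist":{"type":"array"}},"required":["hand","translation","twist"]}

```bash
mkdir -p pics; cat > h.py <<'E'
from bench import manip
import cv2, numpy as np
from scipy.spatial.transform import Rotation as R
def shot(n,f):
    d=manip.read_camera(n); cv2.imwrite(f'pics/{f}.png',d['color']); np.savez(f'pics/{f}.npz',K=d['K'],T=d['world_from_camera']); return d
def ray(f,u,v,z):
    d=np.load(f'pics/{f}.npz'); r=d['T'][:3,:3]@np.linalg.solve(d['K'],[u,v,1.]); o=d['T'][:3,3]
    return o+r*(z-o[2])/r[2]
def proj(f,p):
    d=np.load(f'pics/{f}.npz'); c=d['T'][:3,:3].T@(np.array(p,float)-d['T'][:3,3]); q=d['K']@c; return q[:2]/q[2]
def crop(f,g,x0,y0,w,h,s):
    i=cv2.imread(f'pics/{f}.png')[y0:y0+h,x0:x0+w]; cv2.imwrite(f'pics/{g}.png',cv2.resize(i,None,fx=s,fy=s,interpolation=cv2.INTER_CUBIC))
E
python3 - <<'E'
from h import *
np.set_printoptions(precision=3,suppress=True)
s=manip.sense(); print(s); print(R.from_rotvec(s['tool_rot']).as_matrix())
for n in('top','scene'):
    d=shot(n,n+'0'); print(d['K'],d['world_from_camera'])
a=cv2.imread('pics/top0.png')
cv2.imwrite('pics/top0b.png',cv2.resize(a,(800,600),interpolation=cv2.INTER_CUBIC))
E
```

```text
{'time_s': 0.0, 'qpos': array([-0.955,  0.386,  0.007, -0.001, -1.194, -0.259]), 'joint_velocities': array([ 0.   ,  0.001,  0.   ,  0.001, -0.001,  0.   ]), 'joint_torque': array([ -0.001, -39.229,  18.84 ,   4.186,  -0.005,  -0.   ]), 'tcp_pos': array([ 218.108, -585.075,  230.207]), 'tool_rot': array([ 0.557, -3.091, -0.003]), 'contact_force': array([1.176, 0.062, 0.577]), 'ft_torque': array([ 0.004,  0.008, -0.016]), 'finger_gap': 85.4811965887612}
[[-0.937 -0.349 -0.001]
 [-0.349  0.937  0.002]
 [ 0.     0.002 -1.   ]]
[[385.445   0.    281.467]
 [  0.    385.445 213.77 ]
 [  0.      0.      1.   ]] [[  -0.007   -0.997    0.081  427.908]
 [  -1.       0.006   -0.005    1.959]
 [   0.005   -0.081   -0.997 1060.702]
 [   0.       0.       0.       1.   ]]
[[471.926   0.    275.999]
 [  0.    471.926 208.324]
 [  0.      0.      1.   ]] [[   0.75    -0.332    0.572  -15.939]
 [  -0.662   -0.401    0.633 -609.969]
 [   0.019   -0.853   -0.521  555.672]
 [   0.       0.       0.       1.   ]]
```

View pics/top0b.png

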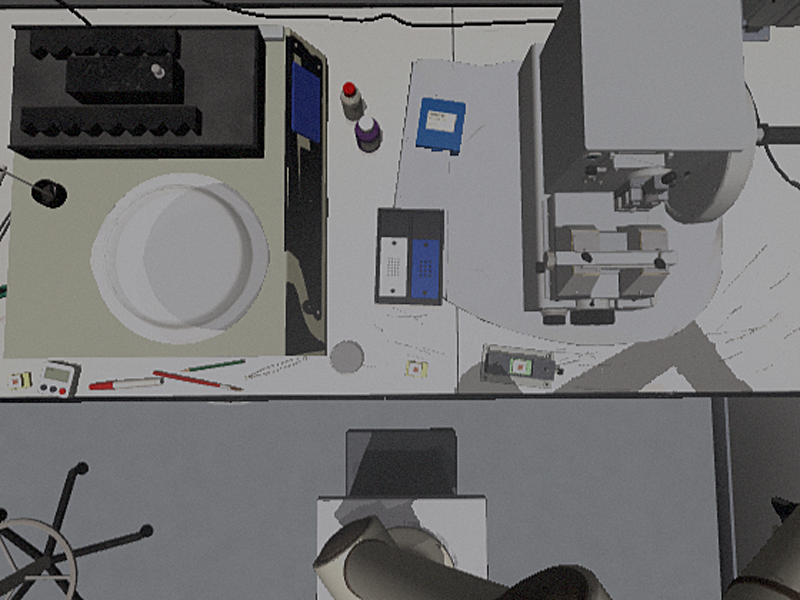

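View pics/scene0.png

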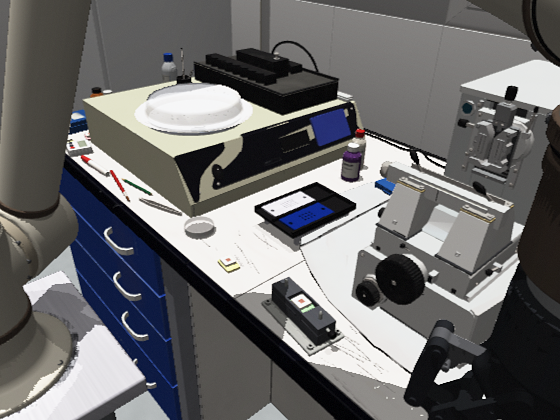

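The top view shows the rack at about (410,256) in the 800-px picture, with blue in its right channel and silver in the left. The jig is at about (520,367), the small dish at (347,357) and the spare cassette at (417,369). Next I enlarge the rack and jig.

```bash
python3 - <<'E'
from h import *
crop('top0','c1',255,140,140,136,1)
a=cv2.imread('pics/top0.png')
A=cv2.resize(a[140:220,255:320],None,fx=7,fy=7,interpolation=cv2.INTER_CUBIC)
B=cv2.resize(a[235:275,330:400],None,fx=10,fy=10,interpolation=cv2.INTER_CUBIC)
cv2.imwrite('pics/cA.png',A);cv2.imwrite('pics/cB.png',B); print(A.shape,B.shape)
E
```

```text
(560, 455, 3) (400, 700, 3)
```

View pics/cA.png

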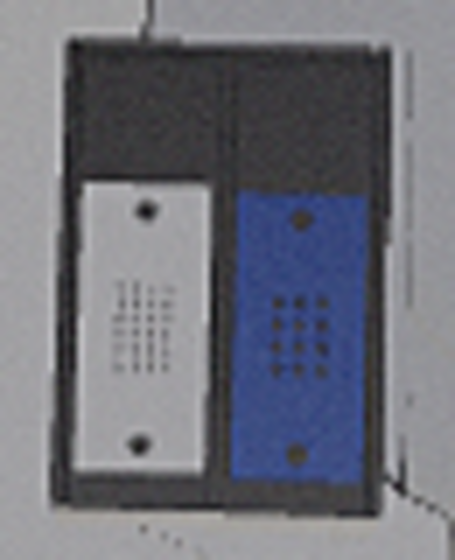

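View pics/cB.png

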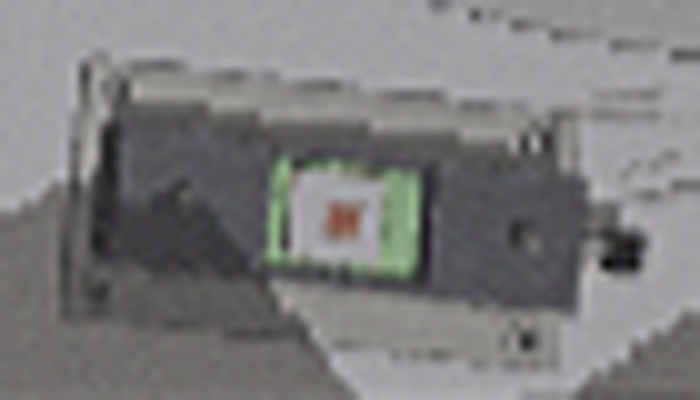

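```bash
python3 - <<'E'
from h import *
np.set_printoptions(precision=1,suppress=True)
A=lambda x,y,z: ray('top0',255+(x+.5)/7-.5,140+(y+.5)/7-.5,z)
B=lambda x,y,z: ray('top0',330+(x+.5)/10-.5,235+(y+.5)/10-.5,z)
for n,c,z in(('rack',[(70,40),(388,48),(380,515),(52,505)],44),('blue',[(237,192),(368,196),(362,482),(231,478)],44),('holes',[(302,219),(297,455)],44)):
    P=np.array([A(x,y,z) for x,y in c]); print(n,P,P.mean(0))
P=np.array([A(302,219,44),A(297,455,44)]);d=P[0]-P[1];print(np.linalg.norm(d),np.degrees(np.arctan2(d[1],d[0])))
P=np.array([B(182,192,49),B(525,234,49)]);d=P[1]-P[0];print('dowel',P,P.mean(0),np.linalg.norm(d),np.degrees(np.arctan2(d[1],d[0])))
P=np.array([B(*p,42) for p in[(118,105),(590,175),(578,310),(100,265)]]);print('block',P,P.mean(0))
P=np.array([B(*p,6) for p in[(85,60),(578,115),(553,365),(65,315)]]);print('foot',P,P.mean(0))
E
```

```text
rack [[695.6  40.7  44. ]
 [691.8 -81.3  44. ]
 [512.  -76.   44. ]
 [516.6  48.   44. ]] [604.  -17.1  44. ]
blue [[636.1 -22.9  44. ]
 [634.3 -72.9  44. ]
 [524.6 -69.3  44. ]
 [526.4 -19.7  44. ]] [580.4 -46.2  44. ]
holes [[625.6 -47.6  44. ]
 [535.  -44.8  44. ]] [580.3 -46.2  44. ]
90.56537993957043 -1.7819527646954862
dowel [[ 404.5 -176.    49. ]
 [ 392.9 -265.4   49. ]] [ 398.7 -220.7   49. ] 90.18937305999196 -97.34448174761765
block [[ 427.2 -160.8   42. ]
 [ 408.  -284.8   42. ]
 [ 372.8 -280.6   42. ]
 [ 385.4 -155.2   42. ]] [ 398.4 -220.4   42. ]
foot [[ 439.5 -157.7    6. ]
 [ 423.6 -292.2    6. ]
 [ 356.  -283.4    6. ]
 [ 370.4 -151.     6. ]] [ 397.4 -221.1    6. ]
```

Fitted poses:
- Blue plate centre (580,-46), axis -1.8°, with its front about 12 mm inside the edge.
- Rack front x≈513 at that channel.
- Jig seat (398.7,-220.7), axis 82.7°.

Plan: go around the microtome, lower the closed fingers behind the plate, and push it toward -x.

```bash
cat >> h.py <<'E'
def go(x,y,z,yaw):
    "cm shift in tool axes and twist deg to reach; yaw = world angle of tool y"
    s=manip.sense(); M=R.from_rotvec(s['tool_rot']).as_matrix()
    y0=np.degrees(np.arctan2(M[1,1],M[0,1])); t=M.T@(np.array([x,y,z])-s['tcp_pos'])/10
    print(np.round(t,2), 'twist',round((y0-yaw+180)%360-180,2),'now',np.round(s['tcp_pos'],1),round(y0,2),'F',np.round(s['contact_force'],1),'gap',round(s['finger_gap'],1),'t',round(s['time_s'],2))
E
python3 - <<'E'
from h import *
go(380,-120,260,88.2)
E
```

```text
[-31.41  37.94  -2.89] twist 22.23 now [ 218.1 -585.2  230.4] 110.43 F [0.3 0.3 0.5] gap 85.0 t 0.1
```

drive_tool(hand=[1,1,1,1,1,1,1,1], translation=[[-4,4.8,-0.5],[-8,9.6,-1],[-12,14.4,-1.5],[-16,19.2,-2],[-20,24,-2.5],[-24,28.8,-3],[-28,33.6,-3],[-31.4,37.9,-3]], twist=[3,6,9,12,15,18,20,22.2])

```text
time_s: 1.1
tcp_pos: [380.3, -118.7, 261.4]
tool_rot: [0.049, 3.141, 0.0]
contact_force: [0.8, -0.7, -0.1]
finger_gap: 0.1
```

```bash
python3 -c "
from h import *
go(662,-48.7,120,88.2)"
```

```text
[-27.93   7.88  14.16] twist 0.01 now [ 380.3 -118.7  261.4] 88.21 F [ 0.8 -0.7 -0.1] gap 0.1 t 1.1
```

drive_tool(hand=[1,1,1,1,1,1,1,1], translation=[[-5,1.5,0],[-10,3,0],[-15,4.5,0],[-20,6,2],[-25,7,5],[-27.9,7.9,9],[-27.9,7.9,14],[-27.9,7.9,14]], twist=[0,0,0,0,0,0,0,0])

```text
time_s: 2.1
tcp_pos: [658.1, -50.6, 115.8]
tool_rot: [-0.049, -3.129, 0.002]
contact_force: [-0.5, 0.5, -0.4]
finger_gap: -0.1
```

```bash
python3 -c "
from h import *
go(662,-48.7,42,88.2)
shot('wrist','w1')"
```

```text
[-0.47  0.21  7.37] twist 0.0 now [658.1 -50.6 115.8] 88.2 F [-0.5  0.5 -0.4] gap -0.1 t 2.1
```

View pics/w1.png

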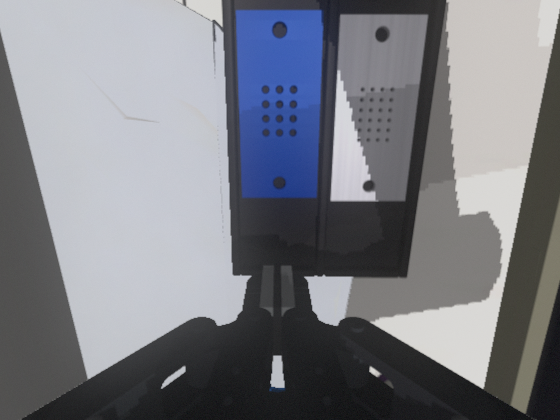

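The wrist view shows the closed fingers (col 278) in line with the blue plate (holes at (279,31) and (279,184), back edge at row 198). The rack's back edge is at row 276.

```bash
python3 -c "
from h import *
for p in [(279,30.5),(279,183.5),(279,198),(279,11)]: print(ray('w1',*p,44).round(1))
print(ray('w1',320,275,48).round(1))"
```

```text
[533.6 -44.6  44. ]
[624.1 -47.3  44. ]
[634.  -47.6  44. ]
[523.7 -44.4  44. ]
[690.6 -20.   48. ]
```

drive_tool(hand=[1,1,1,1,1,1], translation=[[-0.4,0.2,2],[-0.4,0.2,4],[-0.4,0.2,5.5],[-0.4,0.2,6.3],[-0.4,0.2,6.5],[-0.4,0.2,6.5]], twist=[0,0,0,0,0,0])

```text
time_s: 2.9
tcp_pos: [665.9, -48.5, 56.9]
tool_rot: [0.048, 3.14, 0.0]
contact_force: [0.3, 0.2, 0.9]
finger_gap: -0.3
```

drive_tool(hand=[1,1,1,1], translation=[[0.5,0,0.8],[0.5,0,1.3],[0.5,0,1.5],[0.5,0,1.5]], twist=[0,0,0,0])

```text
time_s: 3.4
tcp_pos: [660.5, -48.4, 41.1]
tool_rot: [-0.048, -3.141, 0.0]
contact_force: [1.1, 0.6, 0.2]
finger_gap: -0.1
```

```bash
python3 -c "
from h import *
go(610,-47.3,41.5,88.2)"
```

```text
[ 5.05 -0.05 -0.04] twist 0.05 now [660.5 -48.4  41.1] 88.25 F [1.1 0.6 0.2] gap -0.1 t 3.4
```

drive_tool(hand=[1,1,1,1,1,1,1,1], translation=[[0.8,0,0],[1.6,0,0],[2.3,0,0],[3.0,0,0],[3.7,0,0],[4.4,0,0],[5.1,0,0],[5.1,0,0]], twist=[0,0,0,0,0,0,0,0])

```text
time_s: 4.4
tcp_pos: [608.9, -46.8, 41.4]
tool_rot: [-0.048, -3.141, 0.0]
contact_force: [1.2, -0.3, -0.6]
finger_gap: -0.4
```

```bash
python3 -c "
from h import *
go(588,-46.4,41.5,88.2)
shot('wrist','w2');shot('scene','s2')
a=cv2.imread('pics/w2.png');b=cv2.imread('pics/s2.png')[160:270,220:380]
cv2.imwrite('pics/m2.png',np.hstack([a[:,160:460],cv2.resize(b,(500,344))[:420] if 0 else cv2.copyMakeBorder(cv2.resize(b,(500,344)),0,76,0,0,0)]))"
```

```text
[ 2.09 -0.02 -0.01] twist 0.04 now [608.9 -46.8  41.4] 88.24 F [ 1.2 -0.3 -0.6] gap -0.4 t 4.4
```

View pics/m2.png

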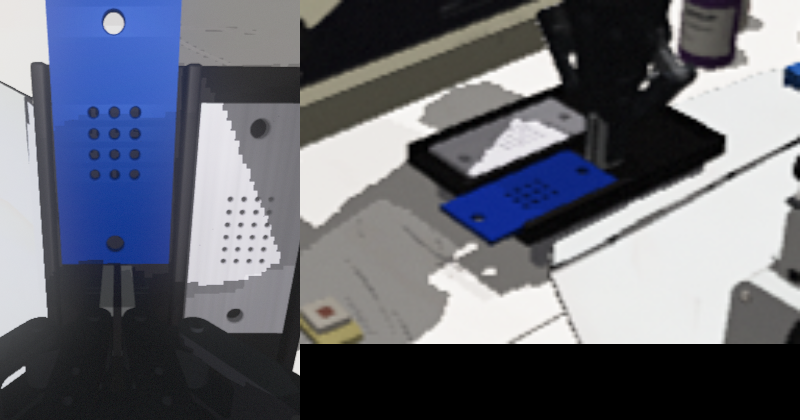

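The plate now sticks out past the rack front. Its holes are at (274,21) and (275,242), its back edge is at row 264, and the rib fronts are at about row 65.

```bash
python3 -c "
from h import *
for p,z in [((274,21.5),44),((275,242),44),((275,264),44),((200,65),48),((353,65),48),((390,67),40)]: print(ray('w2',*p,z).round(1))"
```

```text
[496.3 -43.6  44. ]
[585.7 -46.1  44. ]
[597.  -46.5  44. ]
[510.8 -72.   48. ]
[512.6 -14.3  48. ]
[513.    2.3  40. ]
```

Overhang is about 26 mm, so I push 20 mm more, slowly, then back off and lift.

drive_tool(hand=[1,1,1,1,1,1,1], translation=[[0.5,0,0],[1.0,0,0],[1.4,0,0],[1.8,0,0],[2.0,0,0],[2.0,0,0],[0.8,0,0]], twist=[0,0,0,0,0,0,0])

```text
time_s: 5.38
tcp_pos: [601.3, -46.6, 41.4]
tool_rot: [-0.048, -3.14, 0.0]
contact_force: [1.3, -1.0, 0.4]
finger_gap: 0.1
```

drive_tool(hand=[1,1,1,1,1,0.3,0.2,0], translation=[[0,0,-3],[0,0,-8],[3,0,-10],[8,0,-10],[13,0,-10],[13,0,-10],[13,0,-10],[13,0,-10]], twist=[0,0,0,0,0,0,0,0])

```text
time_s: 6.38
tcp_pos: [473.2, -42.4, 141.4]
tool_rot: [0.048, 3.14, 0.0]
contact_force: [0.0, -0.2, -0.3]
finger_gap: 54.3
```

```bash
python3 -c "
from h import *
go(487,-43.3,80,88.2)
shot('top','t3');crop('top','x',0,0,1,1,1) if 0 else None
crop('top0','z',0,0,9,9,1);crop('t3','t3c',245,140,100,80,7)
shot('wrist','w3')"
```

```text
[-1.38 -0.05  6.14] twist 0.04 now [473.2 -42.4 141.4] 88.24 F [ 0.  -0.2 -0.3] gap 54.3 t 6.38
```

View pics/w3.png

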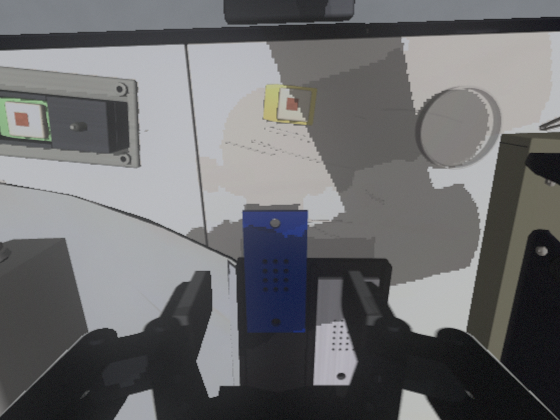

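Plate overhanging: front edge row 210, holes (275,223) and (276,322), rack front row about 259.

```bash
python3 -c "
from h import *
for p,z in [((275,223),44),((276,322.5),44),((275,210.5),44),((276,332),44),((243,211),44),((307,211),44),((240,259),48),((380,260),48)]: print(ray('w3',*p,z).round(1))"
```

```text
[476.7 -43.1  44. ]
[567.5 -45.2  44. ]
[466.6 -42.7  44. ]
[577.3 -45.5  44. ]
[466.2 -67.1  44. ]
[467.7 -18.4  44. ]
[504.5 -71.5  48. ]
[508.8  38.7  48. ]
```

Plate centre is about (522,-44) with about 45 mm overhang. I grasp at x=488.

drive_tool(hand=[0,0,0,0], translation=[[-1.4,-0.1,1],[-1.5,-0.1,5],[-1.5,-0.1,6],[-1.5,-0.1,6]], twist=[0,0,0,0])

```text
time_s: 6.98
tcp_pos: [486.7, -44.2, 80.6]
tool_rot: [-0.048, -3.139, 0.001]
contact_force: [0.1, -0.2, 0.4]
finger_gap: 85.2
```

```bash
python3 -c "
from h import *
go(488,-43.3,21,88.4)"
```

```text
[-0.14  0.1   5.96] twist -0.15 now [486.7 -44.2  80.6] 88.25 F [ 0.1 -0.2  0.4] gap 85.2 t 6.97
```

drive_tool(hand=[0,0,0,0,0,0], translation=[[-0.1,0.1,2],[-0.1,0.1,4],[-0.1,0.1,5.4],[-0.1,0.1,5.9],[-0.1,0.1,6.0],[-0.1,0.1,6.0]], twist=[0,0,0,0,0,0])

```text
time_s: 7.72
tcp_pos: [488.1, -43.0, 21.9]
tool_rot: [0.048, 3.14, 0.0]
contact_force: [-1.0, -0.5, -0.3]
finger_gap: 85.4
```

```bash
python3 -c "
from h import *
go(488,-43.3,21,88.4)"
```

```text
[ 0.01 -0.03  0.09] twist -0.14 now [488.1 -43.   21.9] 88.26 F [-1.  -0.5 -0.3] gap 85.4 t 7.72
```

drive_tool(hand=[0.3,0.4,0.6,1,1,1,1,1], translation=[[0,0,0],[0,0,0],[0,0,0],[0,0,0],[0,0,0],[0,0,0],[0,0,0],[0,0,0]], twist=[0,0,0,0,0,0,0,0])

```text
time_s: 8.72
tcp_pos: [487.7, -43.0, 21.6]
tool_rot: [0.048, 3.141, -0.0]
contact_force: [-1.5, 1.3, 5.0]
finger_gap: 48.1
```

drive_tool(hand=[1,1,1,1,1,1,1,1], translation=[[0,0,-0.3],[0,0,-0.8],[0,0,-2],[0,0,-4],[0,0,-6],[0,0,-8],[0,0,-8],[0,0,-8]], twist=[0,0,0,0,0,0,0,0])

```text
time_s: 9.72
tcp_pos: [487.0, -43.1, 100.9]
tool_rot: [-0.049, -3.14, -0.0]
contact_force: [0.1, 0.3, -0.5]
finger_gap: 48.2
```

```bash
python3 -c "
from h import *
go(392,-120,110,172.7)
shot('wrist','w4')"
```

```text
[ 9.26 -7.98 -0.9 ] twist -84.48 now [487.  -43.1 100.9] 88.22 F [ 0.1  0.3 -0.5] gap 48.2 t 9.72
```

View pics/w4.png

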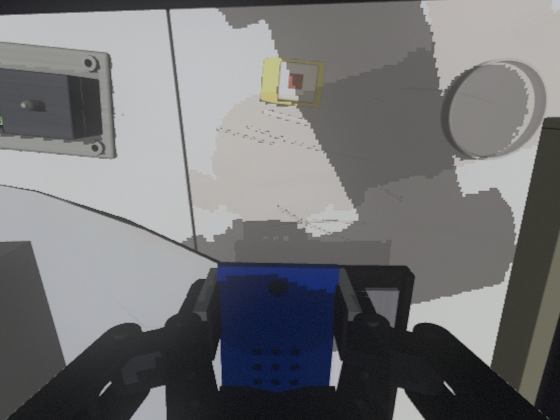

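Plate is held: front edge row 264 (cols 218–338), hole (278,287), 12-hole rows at 352/367/381.

```bash
python3 -c "
from h import *
np.set_printoptions(precision=1,suppress=True)
for z in (115,119,123,127):
  q=[ray('w4',*p,z)[:2] for p in [(278,287),(218,264.5),(338,265),(257,352),(294,352),(257,381),(295,381)]]
  print(z,*q,'w',np.linalg.norm(q[1]-q[2]),'front-hole',q[0][0]-(q[1]+q[2])[0]/2)
"
```

```text
115 [480.7 -41.6] [468.8 -67.2] [470.7 -15.3] [515.6 -52.6] [516.2 -35. ] [533.1 -53.5] [533.7 -34.7] w 51.92466100583787 front-hole 10.942584495801157
119 [478.3 -41.5] [466.8 -66.3] [468.6 -16. ] [512.2 -52.2] [512.7 -35.1] [529.1 -53.1] [529.7 -34.9] w 50.316488147712214 front-hole 10.603678722648056
123 [475.9 -41.4] [464.8 -65.5] [466.5 -16.8] [508.7 -51.8] [509.2 -35.3] [525.1 -52.6] [525.7 -35. ] w 48.70831528958656 front-hole 10.264772949495068
127 [473.6 -41.4] [462.8 -64.6] [464.5 -17.5] [505.2 -51.4] [505.7 -35.4] [521.1 -52.2] [521.7 -35.2] w 47.100142431460895 front-hole 9.925867176342024
```

drive_tool(hand=[1,1,1,1,1,1,1,1], translation=[[3,0,-1],[6,0,-1],[8,-1,-1],[9,-3,-1],[9.2,-5,-1],[9.2,-7,-1],[9.2,-8,-1],[9.2,-8,-1]], twist=[-10,-20.5,-31,-41.5,-52,-62.5,-73,-83.5])

```text
time_s: 10.78
tcp_pos: [392.5, -120.8, 110.4]
tool_rot: [2.06, -2.37, -0.002]
contact_force: [-0.6, -1.0, 0.0]
finger_gap: 48.0
```

```bash
python3 -c "
from h import *
go(394.3,-254.9,110,172.7)"
```

```text
[13.25 -2.04  0.04] twist -0.7 now [ 392.5 -120.8  110.4] 172.0 F [-0.6 -1.   0. ] gap 48.0 t 10.78
```

drive_tool(hand=[1,1,1], translation=[[2,0,-0.5],[2,0,-1],[2,0,-1]], twist=[-0.7,-0.7,-0.7])

```text
time_s: 11.15
tcp_pos: [390.3, -139.9, 121.2]
tool_rot: [2.07, -2.363, -0.0]
contact_force: [-0.1, -0.2, -0.8]
finger_gap: 48.0
```

```bash
python3 -c "
from h import *
go(394.3,-254.9,110,172.7)
shot('wrist','w5')
a=cv2.imread('pics/w5.png');cv2.imwrite('pics/w5b.png',cv2.resize(a[:,80:480],None,fx=1.42,fy=1.42,interpolation=cv2.INTER_CUBIC))"
```

```text
[11.35 -1.91  1.12] twist -0.28 now [ 390.3 -139.9  121.2] 172.42 F [-0.1 -0.2 -0.8] gap 48.0 t 11.15
```

View pics/w5b.png

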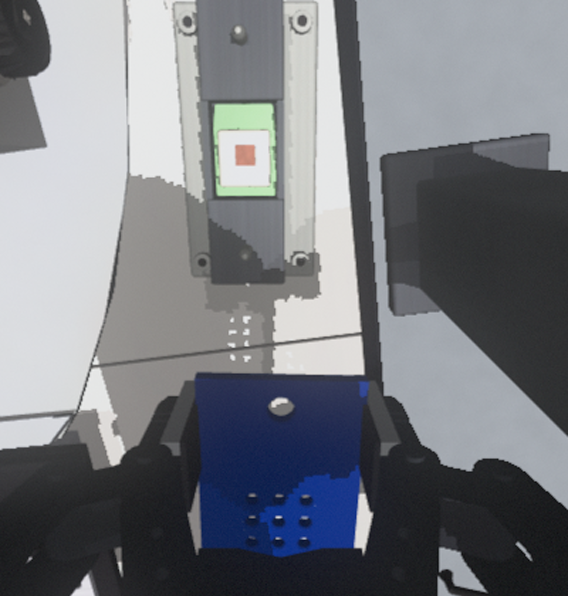

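In the wrist view the jig dowels are at about (238,33) and (246,257), and the held plate's hole is at (281,407) (scaled ×1.42, offset 80). I enlarge these three for sub-pixel readings.

```bash
python3 -c "
from h import *
a=cv2.imread('pics/w5.png')
L=[]
for (x,y) in [(228,2),(236,162),(260,268)]:
    c=a[y:y+40,x:x+33].astype(float); c=255*(c-c.min())/(c.max()-c.min()); L.append(cv2.resize(c.astype(np.uint8),None,fx=8,fy=8,interpolation=cv2.INTER_CUBIC))
cv2.imwrite('pics/d5.png',np.hstack(L))"
```

```text
(no output)
```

View pics/d5.png

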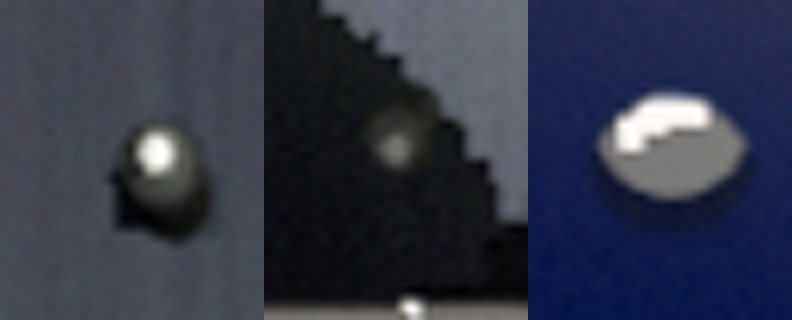

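```bash
python3 -c "
from h import *
np.set_printoptions(precision=2,suppress=True)
d=np.load('pics/w5.npz');print('cam',d['T'][:3,3],'nadir',proj('w5',[*d['T'][:2,3],50]))
F=ray('w5',246.75,20.5,56);N=ray('w5',252.1,180.25,56);v=F-N
print('tips',F,N,(F+N)/2,np.linalg.norm(v),np.degrees(np.arctan2(v[1],v[0])))
print('bases', ray('w5',228+178/8-.5,2+205/8-.5,42), ray('w5',236+146/8-.5,162+105/8-.5,42))
s=manip.sense();M=R.from_rotvec(s['tool_rot']).as_matrix()
print(s['tcp_pos'])
for z in(140,142,144):
  h=ray('w5',277.6,287.75,z); print(z,h,'tool',M.T@(h-s['tcp_pos']))
  l,r=[ray('w5',80+x/1.42,375/1.42,z) for x in(196,368)];print(np.linalg.norm(l-r),M.T@((l+r)/2-s['tcp_pos']))
s0=np.load('pics/w4.npz')
M4=R.from_rotvec([-0.049,-3.14,0]).as_matrix()
for p in [(278,287)]: print('w4',M4.T@(ray('w4',*p,122)-[487,-43.1,100.9]))
M3=R.from_rotvec([.048,3.14,0]).as_matrix()
print('w3',M3.T@(ray('w3',275,223,44)-[487.7,-43,21.6]),M3.T@(ray('w3',276,322.5,44)-[487.7,-43,21.6]))
"
```

```text
cam [ 378.13 -220.25  264.36] nadir [276.91 103.64]
tips [ 388.94 -265.72   56.  ] [ 400.02 -176.24   56.  ] [ 394.48 -220.98   56.  ] 90.16143061106504 -97.05778906483033
bases [ 388.46 -265.11   42.  ] [ 399.77 -176.98   42.  ]
[ 390.23 -139.74  121.1 ]
140 [ 387.67 -146.28  140.  ] tool [  6.82   1.68 -18.9 ]
50.468640779251565 [ 18.05   2.09 -18.9 ]
142 [ 387.52 -147.47  142.  ] tool [  8.02   1.68 -20.9 ]
49.656973729692034 [ 19.07   2.08 -20.9 ]
144 [ 387.36 -148.66  144.  ] tool [  9.21   1.67 -22.9 ]
48.8453066801325 [ 20.09   2.07 -22.9 ]
w4 [ 10.54   1.31 -21.09]
w3 [ 10.97  -0.41 -22.41] [-79.89   0.27 -22.3 ]
```

The two cameras disagree by about 2–4 mm (the wrist view shows a tool-y bias). So I'll hover just above the tips and compare hole with dowel directly.

```bash
python3 -c "
from h import *
go(393,-256,70,172.8)"
```

```text
[11.49 -1.81  5.11] twist -0.36 now [ 390.2 -139.7  121.1] 172.44 F [-0.4  0.1 -0.6] gap 48.1 t 11.2
```

drive_tool(hand=[1,1,1,1,1,1,1], translation=[[4,-0.6,0],[8,-1.3,0],[11,-1.8,1],[11.5,-1.8,3],[11.5,-1.8,5],[11.5,-1.8,5.1],[11.5,-1.8,5.1]], twist=[-0.3,-0.4,-0.4,-0.4,-0.4,-0.4,-0.4])

```text
time_s: 12.08
tcp_pos: [393.5, -256.2, 70.7]
tool_rot: [-2.079, 2.355, -0.001]
contact_force: [-0.7, -0.6, -0.2]
finger_gap: 47.9
```

```bash
python3 -c "
from h import *
go(393,-256,46,172.8)"
```

```text
[-0.01  0.05  2.47] twist 0.09 now [ 393.5 -256.2   70.7] 172.89 F [-0.7 -0.6 -0.2] gap 47.9 t 12.07
```

drive_tool(hand=[1,1,1,1,1], translation=[[0,0,1],[0,0,2],[0,0,2.5],[0,0,2.5],[0,0,2.5]], twist=[0,0,0,0,0])

```text
time_s: 12.7
tcp_pos: [393.2, -256.4, 45.4]
tool_rot: [-2.078, 2.356, -0.0]
contact_force: [-0.4, -0.2, -0.4]
finger_gap: 48.1
```

```bash
python3 -c "
from h import *
go(393,-256,46,172.8)
shot('wrist','w6');shot('scene','s6')
a=cv2.imread('pics/w6.png');b=cv2.imread('pics/s6.png')
L=[]
c=a[262:312,250:310].astype(float)
c=cv2.resize(np.clip(c*2.2,0,255).astype(np.uint8),(480,400),interpolation=cv2.INTER_CUBIC)
s=cv2.resize(b[250:370,255:351],(320,400),interpolation=cv2.INTER_CUBIC)
cv2.imwrite('pics/d6.png',np.hstack([c,s]))"
```

```text
[-0.04  0.03 -0.06] twist 0.05 now [ 393.2 -256.4   45.4] 172.85 F [-0.4 -0.2 -0.4] gap 48.1 t 12.7
```

View pics/d6.png

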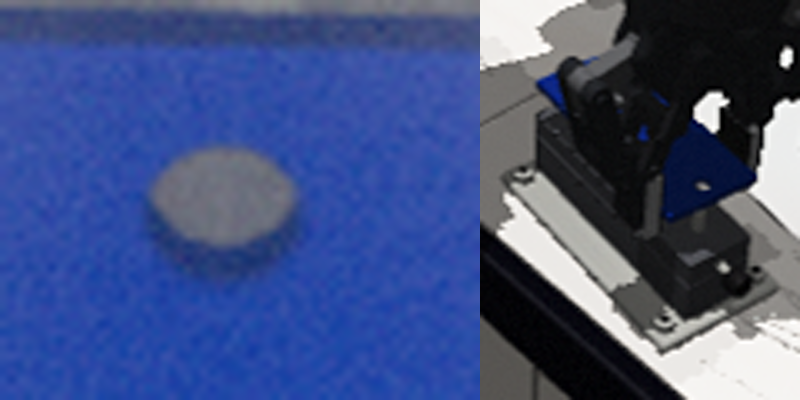

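Through the hole only block surface shows, because the line of sight is oblique. In the scene crop the right dowel (col ≈700) stands just under the hole (703,185). I shift 6 mm outward so the tip should show in the hole.

drive_tool(hand=[1,1,1,1], translation=[[0.3,0,0],[0.6,0,0],[0.6,0,0],[0.6,0,0]], twist=[0,0,0,0])

```text
time_s: 13.3
tcp_pos: [392.2, -262.4, 45.3]
tool_rot: [2.078, -2.356, -0.0]
contact_force: [0.8, -0.9, -0.5]
finger_gap: 48.2
```

```bash
python3 -c "
from h import *
np.set_printoptions(precision=2,suppress=True,linewidth=250)
# scene relation at w6
M=R.from_rotvec([-2.078,2.356,0]).as_matrix(); t=np.array([393.2,-256.4,45.4])
for x in (8.5,10.5): print('hole proj s6',proj('s6',t+M@[x,0,-22.4]))
print('obs hole',321.9,305.5)
for p in ([393.1,-265.5],[388.9,-265.7],[391.2,-265.5]):
  print('dowel', proj('s6',[*p,42]),proj('s6',[*p,56]))
go(393,-256,46,172.8)
shot('wrist','w7');shot('scene','s7')
a=cv2.imread('pics/w7.png').astype(int)
g=a.sum(2)//3; r=a[:,:,2]
print(r[274:302,262:296])"
```

```text
hole proj s6 [321.53 303.36]
hole proj s6 [322.37 304.14]
obs hole 321.9 305.5
dowel [321.11 315.97] [321.75 309.16]
dowel [319.28 317.32] [319.91 310.5 ]
dowel [320.24 316.55] [320.87 309.73]
[-0.64  0.   -0.07] twist 0.03 now [ 392.2 -262.4   45.3] 172.83 F [ 0.8 -0.9 -0.5] gap 48.2 t 13.3
[[23 25 28 24 28 19 24 27 27 23 21 22 20 22 26 25 26 21 25 24 24 27 23 18 29 20 26 28 26 21 25 25 25 26]
 [24 22 24 19 26 27 26 23 25 20 25 23 23 17 26 18 21 25 28 22 28 25 21 27 28 19 29 26 25 24 23 24 27 28]
 [20 22 21 25 22 27 19 26 21 25 14 20 22 21 23 23 26 23 27 20 20 23 25 22 27 24 22 20 27 22 23 26 23 26]
 [24 21 26 21 23 29 18 26 26 23 20 18 24 23 28 15 20 23 23 29 24 21 18 22 24 21 21 26 25 21 28 22 26 27]
 [24 25 19 21 27 21 26 19 15 25 22 21 26 18 16 19 25 19 18 25 18 22 24 20 24 23 22 19 23 17 26 26 25 27]
 [27 23 24 26 20 23 22 22 23 22 21 17 23 24 30 29 29 25 27 25 22 18 25 26 22 18 24 24 19 25 23 25 26 20]
 [23 24 22 25 22 21 23 24 22 20 21 28 34 44 47 53 49 50 48 40 30 21 24 22 24 24 23 22 24 28 27 20 27 26]
 [26 25 21 23 22 20 21 28 21 24 33 40 49 65 69 70 70 73 76 68 55 41 28 2
[... 1433 characters left out ...]
17 19 21 17 15 14 16 20 14 17 15 19 16 22 11 19 20 17 21 13 15 25 26]
 [16 20 15 20 24 20 14 17 17 18 15 19 23 18 15 15 17 17 22 15 19 15 16 19 22 14 23 16 15 22 16 18 22 22]
 [20 20 20 21 18 12 20 11 17 17 23 13 16 16 20 22 13 23 18 22 17 19 15 18 19 19 19 16 18 21 15 17 12 17]
 [20 23 20 13 17 18 11 15 14 21 15 21 22 19 13 22 23 14 21 20 12 21 13 13 24 23 19 14 14 17 17 23 19 15]
 [16 16 23 20 12 21 24 18 16 19 17 14 22 14 18 17 20 14 18 15 20 15 21 11 15 15 22 22 17 20 13 22 15 18]
 [20 19 18 22 15 14 17 21 20 17 21 13 20 19 16 20 14 13 19 19 18 15 18 16 21 20 13 19 15 19 21 22 19 16]
 [20 22 15 16 19 21 16 16 18 25 19 14 18 18 10 13 21 16 20 22 16 20 18 18 14 21 17 18 16 16 21 22 13 15]]
```

The dowel tip shows in the hole at about (280.2,284.6), with hole centre column 277.6. From this I compute the relative offset.

```bash
python3 -c "
from h import *
np.set_printoptions(precision=2,suppress=True)
s=manip.sense();M=R.from_rotvec(s['tool_rot']).as_matrix();t=s['tcp_pos']
f=lambda u,v,z:M.T@(ray('w7',u,v,z)-t)
T=f(280.2,284.6,56);print('tip',T,M@T+t)
print('hole top',f(277.6,287.9,67.7),'bottom',f(277.6,284.3,63.7))
# rim check from model
h=f(277.6,287.9,67.7)
for dz in(0,4):
  P=[proj('w7',t+M@(h+[4*np.cos(a),4*np.sin(a),dz])) for a in np.arange(0,6.28,.1)];P=np.array(P);print(P.min(0),P.max(0))
"
```

```text
tip [  3.54   3.04 -10.68] [ 388.82 -265.45   56.  ]
hole top [  8.86   1.83 -22.38] bottom [  8.21   1.84 -18.38]
[267.97 279.36] [287.23 296.27]
[268.21 274.61] [286.95 291.15]
```

Relative shift needed: (-5.2, +1.2) mm in the tool frame, which agrees with the earlier wrist-relative estimate. I shift, then descend in small steps while watching force.

drive_tool(hand=[1,1,1,1,1,1], translation=[[-0.3,0.1,0],[-0.52,0.12,0],[-0.52,0.12,0.3],[-0.52,0.12,0.6],[-0.52,0.12,0.8],[-0.52,0.12,0.8]], twist=[0,0,0,0,0,0])

```text
time_s: 14.15
tcp_pos: [391.6, -257.0, 37.1]
tool_rot: [2.078, -2.356, -0.001]
contact_force: [-0.4, 0.1, -1.0]
finger_gap: 48.0
```

drive_tool(hand=[1,1,1,1], translation=[[0,0,0.15],[0,0,0.3],[0,0,0.4],[0,0,0.4]], twist=[0,0,0,0])

```text
time_s: 14.65
tcp_pos: [391.5, -257.0, 33.2]
tool_rot: [2.078, -2.355, -0.001]
contact_force: [-1.3, -0.7, 0.2]
finger_gap: 48.4
```

No force with the tips about 4 mm into the holes, so I continue.

drive_tool(hand=[1,1,1,1], translation=[[0,0,0.15],[0,0,0.3],[0,0,0.4],[0,0,0.4]], twist=[0,0,0,0])

```text
time_s: 15.15
tcp_pos: [391.0, -256.9, 28.9]
tool_rot: [2.078, -2.355, -0.002]
contact_force: [-2.5, -1.7, -0.0]
finger_gap: 48.0
```

drive_tool(hand=[1,1,1,1], translation=[[0,0,0.15],[0,0,0.3],[0,0,0.35],[0,0,0.35]], twist=[0,0,0,0])

```text
time_s: 15.65
tcp_pos: [391.3, -256.9, 25.8]
tool_rot: [2.078, -2.355, -0.001]
contact_force: [-4.6, -1.4, 2.4]
finger_gap: 47.9
```

drive_tool(hand=[1,1,1,1], translation=[[0,0.04,0.05],[0,0.04,0.1],[0,0.04,0.15],[0,0.04,0.15]], twist=[0,0,0,0])

```text
time_s: 16.15
tcp_pos: [391.3, -257.0, 24.7]
tool_rot: [2.079, -2.355, -0.0]
contact_force: [-5.1, -0.7, 6.0]
finger_gap: 48.0
```

drive_tool(hand=[1,1,1], translation=[[0,0,0.05],[0,0,0.1],[0,0,0.1]], twist=[0,0,0])

```text
time_s: 16.52
tcp_pos: [391.3, -256.9, 24.4]
tool_rot: [2.079, -2.355, 0.0]
contact_force: [-7.0, 2.2, 12.2]
finger_gap: 48.1
```

drive_tool(hand=[1,1,1], translation=[[0,0.05,0],[0,0.08,0],[0,0.08,0]], twist=[0,0,0])

```text
time_s: 16.9
tcp_pos: [391.3, -257.0, 24.4]
tool_rot: [-2.079, 2.354, -0.002]
contact_force: [-4.7, 1.5, 11.3]
finger_gap: 48.4
```

```bash
python3 -c "
from h import *
np.set_printoptions(precision=2,suppress=True)
s=manip.sense();print(s['contact_force'],s['ft_torque'],s['tcp_pos'])
go(391.3,-257,24,172.8)
shot('wrist','w8');shot('scene','s8')
a=cv2.imread('pics/w8.png')[225:345,200:360];b=cv2.imread('pics/s8.png')[250:370,255:375]
cv2.imwrite('pics/d8.png',np.hstack([cv2.resize(x,None,fx=2.85,fy=2.85,interpolation=cv2.INTER_CUBIC) for x in(a,b)]))"
```

```text
[-4.68  1.48 11.3 ] [0.39 1.44 0.27] [ 391.3  -256.96   24.45]
[ 0.   -0.    0.04] twist 0.08 now [ 391.3 -257.    24.4] 172.88 F [-4.7  1.5 11.3] gap 48.4 t 16.9
```

View pics/d8.png

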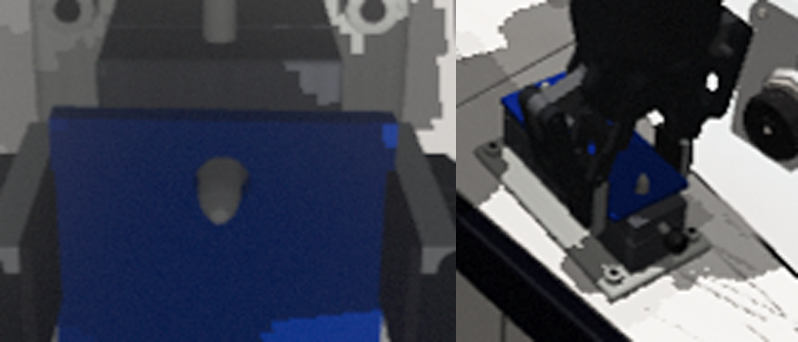

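The dowel stands up through the right hole and the plate lies on the block top along its length; the lateral load is falling. I release, then lift straight up.

drive_tool(hand=[0.35,0.2,0.1,0.1,0.1,0.1], translation=[[0,0.03,0],[0,0.03,0],[0,0.03,0],[0,0.03,0],[0,0.03,0],[0,0.03,0]], twist=[0,0,0,0,0,0])

```text
time_s: 17.75
tcp_pos: [390.3, -256.8, 23.3]
tool_rot: [2.078, -2.356, -0.0]
contact_force: [-0.2, -0.3, 0.5]
finger_gap: 76.7
```

drive_tool(hand=[0.1,0.1,0.1,0.1,0.1,0.1,0.1,0.1], translation=[[0,0,-0.5],[0,0,-2],[0,0,-5],[0,0,-9],[0,0,-13],[-3,0,-17],[-8,0,-18],[-13,0,-18]], twist=[0,0,0,0,0,0,0,0])

```text
time_s: 18.75
tcp_pos: [407.0, -126.7, 205.0]
tool_rot: [-2.075, 2.355, -0.004]
contact_force: [1.2, 0.2, -0.8]
finger_gap: 77.3
```

```bash
python3 -c "
from h import *
np.set_printoptions(precision=1,suppress=True)
go(390,-120,200,172.8)
for n in('wrist','top','scene'):
  a=shot(n,n+'9')['color'].astype(int); m=((a[:,:,0]>60)&(a[:,:,0]>1.8*a[:,:,2])&(a[:,:,0]>1.7*a[:,:,1])).astype(np.uint8)
  k,l,st,c=cv2.connectedComponentsWithStats(m)
  for i in range(1,k):
    if st[i,4]>80:
      r=cv2.minAreaRect(np.argwhere(l==i)[:,::-1].astype(np.float32)); q=np.array([ray(n+'9',*p,46) for p in cv2.boxPoints(r)])
      print(n,st[i],r,'\n',q[:,:2].ravel(),q.mean(0))
"
```

```text
[-0.5  1.8  0.5] twist -0.02 now [ 407.  -126.7  205. ] 172.78 F [ 1.2  0.2 -0.8] gap 77.3 t 18.75
wrist [ 247   21   61  133 6661] ((277.0, 87.0), (132.0, 60.0), 90.0) 
 [ 411.9 -272.6  364.1 -266.5  374.3 -161.7  428.1 -168.5] [ 394.6 -217.3   46. ]
top [204  43  20  57 927] ((213.5, 71.0), (56.0, 19.0), 90.0) 
 [981.  205.5 980.8 153.5 823.1 152.6 823.4 204. ] [902.1 178.9  46. ]
top [293  69  19  24  98] ((297.8112487792969, 78.01945495605469), (15.923025131225586, 24.39178466796875), 48.57633590698242) 
 [875.1 -11.2 920.4 -61.4 886.6 -89.7 841.6 -39.5] [880.9 -50.4  46. ]
scene [312 109  39  37 999] ((330.0966491699219, 126.44651794433594), (29.843900680541992, 35.17162322998047), 72.34988403320312) 
 [ 971.7  343.3 1125.2  344.4  966.6  169.3  840.5  177.3] [976.  258.6  46. ]
scene [ 54 114  32  12 164] ((69.55769348144531, 118.28845977783203), (10.59027099609375, 30.005767822265625), 78.69007110595703) 
 [383.7 827.2 471.  823.1 440.9 734.4 358.7 741.1] [413.6 781.5  46. ]
scene [   47   154   130   266 10969] ((120.68669891357422, 283.7857666015625), (290.6913757324219, 79.20614624023438), 73.53998565673828) 
 [ 261.9  569.8  470.7  587.7  160.  -286.1   77.5 -253.6] [242.5 154.5  46. ]
scene [376 178  19  17 159] ((384.73077392578125, 184.65382385253906), (18.582456588745117, 11.371353149414062), 33.690067291259766) 
 [ 786.2  -53.5  835.5  -33.2  821.7  -87.9  774.8 -105.5] [804.5 -70.   46. ]
scene [ 271  275   65   52 1466] ((302.7500305175781, 299.7500305175781), (65.76092529296875, 26.870054244995117), 45.0) 
 [ 375.6 -166.4  433.  -150.1  410.5 -278.7  360.5 -287.2] [ 394.9 -220.6   46. ]
```

```bash
python3 -c "
from h import *
np.set_printoptions(precision=1,suppress=True)
a=cv2.imread('pics/wrist9.png').astype(int)
m=((a[:,:,0]>60)&(a[:,:,0]>1.8*a[:,:,2])&(a[:,:,0]>1.7*a[:,:,1])).astype(np.uint8);m[:,:230]=0;m[:,330:]=0;m[170:]=0
c=max(cv2.findContours(m,cv2.RETR_EXTERNAL,cv2.CHAIN_APPROX_NONE)[0],key=cv2.contourArea)
h=cv2.convexHull(c); p=cv2.approxPolyDP(h,5,True)[:,0]; print(p)
q=np.array([ray('wrist9',*x,46) for x in p]); print(q[:,:2], np.linalg.norm(q-np.roll(q,-1,0),axis=1), q.mean(0))
# dark/light blobs inside plate (holes/dowels)
print('dowel tips exp, holes:')
f=np.zeros_like(m);cv2.fillPoly(f,[h],1);w=((f==1)&(m==0)).astype(np.uint8)
k,l,st,ce=cv2.connectedComponentsWithStats(w)
for i in range(1,k):
  if st[i,4]>12: print(st[i],ce[i],ray('wrist9',*ce[i],46))
A=cv2.imread('pics/top0.png').astype(int);B=cv2.imread('pics/top9.png').astype(int)
D=(np.abs(A-B).max(2)>45).astype(np.uint8)
k,l,st,ce=cv2.connectedComponentsWithStats(D)
print([list(s) for s in st[1:] if s[4]>15 and s[1]<290])
"
```

```text
[[307  22]
 [302 151]
 [250 152]
 [247  23]]
[[ 364.1 -265.8]
 [ 378.6 -164.1]
 [ 425.3 -169.1]
 [ 412.1 -271.2]] [102.7  47.  103.   48.3] [ 395.  -217.5   46. ]
dowel tips exp, holes:
[272  21  11  20 153] [277.   30.5] [ 388.8 -262.8   46. ]
[247  28   1  30  30] [247.   42.5] [ 414.3 -257.3   46. ]
[307  35   1  13  13] [307.  41.] [ 365.5 -252.2   46. ]
[306  63   1  13  13] [306.  69.] [ 368.3 -231.3   46. ]
[264  69   6  43 206] [266.7  89.6] [ 403.2 -219.5   46. ]
[274  70   6  43 194] [276.5  89.8] [ 394.9 -218.3   46. ]
[284  70   6  42 196] [286.3  90.6] [ 386.6 -216.6   46. ]
[248  89   1  30  30] [248.  103.5] [ 420.7 -210.4   46. ]
[305  91   1  13  13] [305.  97.] [ 371.3 -209.5   46. ]
[304 118   1  14  14] [304.  124.5] [ 374.5 -186.9   46. ]
[272 138   9  13  99] [276.  144.3] [ 401.1 -172.9   46. ]
[265 153  13   1  13] [271. 153.] [ 406.6 -165.8   46. ]
[[np.int32(288), np.int32(168), np.int32(19), np.int32(41), np.int32(692)], [np.int32(207), np.int32(209), np.int32(320), np.int32(95), np.int32(9476)], [np.int32(215), np.int32(242), np.int32(34), np.int32(13), np.int32(125)], [np.int32(356), np.int32(251), np.int32(17), np.int32(12), np.int32(139)], [np.int32(350), np.int32(268), np.int32(13), np.int32(7), np.int32(44)], [np.int32(338), np.int32(289), np.int32(12), np.int32(3), np.int32(16)]]
```

drive_tool(hand=[0.1,0.1], translation=[[0,0,0],[0,0,0]], twist=[0,0])

```text
time_s: 19.15
tcp_pos: [406.2, -128.7, 203.2]
tool_rot: [2.076, -2.357, -0.0]
contact_force: [0.2, -0.1, 0.0]
finger_gap: 77.1
```

```bash
python3 -c "
from h import *
np.set_printoptions(precision=1,suppress=True,linewidth=200)
a=shot('wrist','w10')['color'].astype(float); go(390,-120,200,172.8)
r=a[:,:,0]/(a.sum(2)+1)
m=((r>.5)&(a[:,:,0]>25)).astype(np.uint8);m[:,:235]=0;m[:,325:]=0;m[190:]=0
h=cv2.convexHull(max(cv2.findContours(m,cv2.RETR_EXTERNAL,cv2.CHAIN_APPROX_NONE)[0],key=cv2.contourArea))
p=cv2.approxPolyDP(h,4,True)[:,0]+0.;c=p.mean(0);p+=np.sign(p-c)*.5
q=np.array([ray('w10',*x,46) for x in p]);print(p.tolist(),q[:,:2].tolist(),np.linalg.norm(q-np.roll(q,-1,0),axis=1),q.mean(0))
f=np.zeros_like(m);cv2.fillPoly(f,[h],1);k,l,st,ce=cv2.connectedComponentsWithStats(((f==1)&(m==0)).astype(np.uint8))
for s in st[1:]:
  if s[4]>40: print(s)
u=(q[np.argmin(p[:,1])]*0); C=q.mean(0); d=np.array([np.cos(np.radians(82.8)),np.sin(np.radians(82.8)),0])
for sg in(-1,1):
  b=C+sg*45*d
  P=np.array([proj('w10',[b[0]+rr*np.cos(t),b[1]+rr*np.sin(t),z]) for rr,z in((4,46),(1.7,56)) for t in np.arange(0,6.3,.2)])
  print('expected bbox',P.min(0),P.max(0)-P.min(0))
print(a[20:50:3,262:292,2].astype(int)); print(a[130:165:3,262:292,2].astype(int))
"
```

```text
[-0.7  1.7  0.3] twist -0.07 now [ 406.2 -128.7  203.1] 172.73 F [-1.1  0.6  0.4] gap 76.7 t 19.2
[[305.5, 17.5], [302.5, 131.5], [288.5, 154.5], [247.5, 154.5], [245.5, 46.5], [257.5, 16.5]] [[363.562658438853, -270.78573199275576], [374.91330958324323, -183.23651175452292], [389.47171142567544, -164.78158041443388], [426.102811950101, -169.44269574542432], [414.2088631715056, -256.2531343834462], [401.38063915282066, -276.2963141378542]] [88.3 23.5 36.9 87.6 23.8 38.2] [ 394.9 -220.1   46. ]
[249  17  14  17  53]
[270  23  11  14 122]
[282 134  20  19  91]
[270 139  10  11  88]
expected bbox [269.5  24.9] [ 9.9 11.2]
expected bbox [270.3 139.5] [9.  9.1]
[[ 71  69  71  71  70  71  69  68  69  70  69  70  71  68  70  69  69  68  70  68  69  70  69  69  70  69  68  68  68  68]
 [ 70  70  71  71  70  69  68  70  69  69  69  70  72  70  69  68  68  69  68  68  68  67  67  69  66  68  70  69  69  70]
 [ 69  71  70  70  70  70  67  67  68  68  80 109 164 183 155 118  87  60  66  69  69  69  69  67  66  70  67  67  70  71]
 [ 68  70  69  69  69  68  69  66  61  67  85  95 103 108 109 108 
[... 1572 characters left out ...]
 63  60  70  76  72  63  63  68  73  73  72  74  75  72  74  73  74  74  73  74  75]
 [ 67  67  70  68  70  68  70  68  71  70  70  70  69  70  70  70  71  71  70  73  70  72  74  73  73  73  73  73  74  74]
 [ 68  69  68  72  70  69  72  71  69  69  71  70  69  70  71  70  70  72  72  71  73  74  74  73  75  74  73  75  73  74]
 [104 102 100 101 103 102 103 103 105 104 105 105 107 105 105 104 106 108 105 106 108 108 105 107 105 102 103 100 100 101]
 [ 95  98  99 102 102 104 102 102 102 104 105 106 106 104 105 105 105 105 105 106 106 108 106 102  97  96 100 100 101 100]
 [131 130 131 131 129 130 131 130 129 131 131 131 130 131 130 131 131 130 121 113 114 114 114 113 114 114 114 113 114 113]]
```

```bash
python3 -c "
from bench import manip
print(manip.job_done())"
```

```text
the job is handed in; nothing more can be done
None
```

The blue plate is seated on the arraying jig over the wax cassette, and I handed the job in with the gripper open and clear at about 19 s of the 58 s.

**What I did:** I slid the plate from behind with closed fingers to about 45 mm overhang and gripped it there by its long sides. I turned it, lined its hole up with the dowel tip as seen through the hole, lowered it in small steps and then released it. The highest force during lowering was about 12 N down and 7 N sideways.

**Last checks:**
- **Dowels:** both tips show in the end holes, and the hole outlines match what a flat, seated plate should give to within 1–3 pixels.
- **Position:** the wrist camera puts the plate centre at (394.9, -220.1), about 1 mm from the dowel midpoint it measured earlier.
- **Contact:** there is no contact force on the tool after release.

**Disagreements and limits:**
- **Camera difference:** the top and wrist cameras differed by up to 4 mm on the jig position, so I relied on the hole-to-dowel view instead.
- **Seating height:** the tool stopped 0.8 mm above the height I expected for a fully seated plate, and I could not tell whether that was slight slip or grip error.
- **Plate outline:** the automatic outlines came out imperfect, with the first about 7 mm short and the second with two corners cut off, probably by shading at the edges.
- **Last picture:** the picture limit was reached, so I checked the final state from pixel values rather than by eye.
- **Bystanders:** I never went near the silver plate, dish, forceps or loose cassette. The before/after top picture is partly hidden by the arm, so it does not prove they stayed put.

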